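Release the spice carousel's brake, bring the tall jar to the front and hold it

TASK

Press the spice carousel's sprung brake lever down until it clicks in and stays down by itself, and take the hand off it. Then turn the carousel until the tall jar is at the front, squarely in line with the middle of the ledge that sticks out of the foot, and hold the carousel still there, finishing with the gripper still holding it and the lever still latched down. Leave the mug, scoop, salt shaker, spoon and bowl where they are.

Things in the scene. Friction and masses are not known exactly. Their poses are not given: they have to be found in the camera images.
- carousel_base: Fixed steel foot of the spice carousel. Origin on the turning axis, on the work surface (z = 0). Own -x = FRONT (a ledge sticks out there), +y = side where the brake lever sticks out, z up. Place and yaw vary; front within 35 degrees of facing the robot. A detent housing 34 mm high (20 x 18 mm) stands beside the lever, centred at foot x +34, y +134 mm.
- front_ledge (a point): Middle of the raised lip on the front ledge of the foot, 150 mm from the turning axis along the foot's -x, 16 mm above the work surface; the ledge is 60 mm wide and ends 165 mm from the axis. The tall jar must end in line between the turning axis and this point.
- hub_ball (a point): Centre of the 26 mm steel ball on the central post of the carousel, on the turning axis, 100 mm above the work surface. Around it five white jars with round steel lids are fixed upright on a wooden disc 230 mm across (underside 34 mm, top 45 mm above the work surface), 70 mm from the axis and 72 degrees apart.
- carousel (a joint): Angle of the turntable on its foot, rad, positive anticlockwise from above, no stops. At 0 the tall jar is at the BACK (foot +x); at +3.14 or -3.14 it is squarely at the front. With the brake on the disc is held by about 1.4 N m; with the lever latched down it turns nearly freely (0.03 N m) and does not spring back.
- jar_lid (a point): Centre of the top of the lid of the tall jar, the jar to bring to the front; 165 mm above the work surface, 70 mm from the turning axis. Its lid is a cylinder 46 mm across and 22 mm high, the jar below also 46 mm, so it can be pinched from above at any yaw. The four other jars are squat (56 mm across, lids 52 mm): their tops are only 107 to 123 mm above the work surface.
- brake_lever (a joint): Angle of the brake lever, rad, 0 = up (brake on), grows as the lever is pressed, stop at 0.11. Pushing it takes about 8 N at the paddle at first, then less; past about 0.07 it snaps on by itself and stays latched against the stop; about 4 N upward would unlatch it. Released before that it springs back up.
- brake_paddle (a point): Centre of the top face of the brake lever's flat steel paddle, 40 x 40 mm, 6 mm thick, 175 mm from the turning axis along the foot's +y. Its top is 30 mm above the work surface with the lever up and 14 mm when latched at the stop. The lever is hinged 30 mm from the turning axis.
- mug: White ceramic mug, 80 mm across, 92 mm high, with a handle on its own +y; stands near the carousel. Origin at the centre of its underside. Not to be disturbed.
- scoop: Beige plastic measuring scoop, cup 52 mm across and 34 mm high with a flat handle to 115 mm along its own -y. Origin under the cup's centre. Not to be disturbed.
- salt_shaker: Steel salt shaker, 42 mm across, 76 mm high, near the carousel. Origin at the centre of its underside. Not to be disturbed.
- spoon: Wooden spoon, 280 mm long, lying along its own x. Origin at the middle of its underside. Not to be disturbed.
- bowl: White ceramic bowl, 120 mm across, 55 mm high. Origin at the centre of its underside. Not to be disturbed.

How it is judged:
On the way, in this order (a step that is already met when the one before it is completed fails the run):
1. the brake lever is latched down and stays there with the robot off it (value of joint brake_lever above 0.08 rad and contact force between each of the fingers, the arm and brake_lever below 0.3 N), for 0.2 s.
2. the tall jar is at the front (x of jar_lid in the frame of carousel_base below -0.06 m and y of jar_lid in the frame of carousel_base between -0.01 and 0.01 m), for 0.2 s.
At the end, for the whole second after the job is handed in: The tall jar's centre is within 10 mm (8 degrees) of the middle line of the front ledge, the carousel stands still (under 0.05 rad/s) with the fingers holding it with more than 1 N, and the brake lever is latched down (joint above 0.08 rad) (all of step 2 and velocity of joint carousel between -0.05 and 0.05 rad/s and contact force between the fingers and carousel above 1 N and value of joint brake_lever above 0.08 rad); the arm keeps its last pose, push and grip.
It fails at once if the mug, scoop, salt shaker, spoon or bowl is moved by more than 30 mm (distance of any of mug, scoop, salt_shaker, spoon, bowl from where it was at the start of the episode above 0.03 m).
It also fails if it takes over 64 s, if anything falls off the work surface, if the arm or the gripper's body presses on something with over 40 N, if the wrist force passes 120 N, or if a joint passes its speed limit or range.

ROBOT

A 7-joint arm with a two-finger parallel gripper is mounted at the origin on the work surface. World frame = base frame: x ahead of the robot, y to its left, z up, the work surface at z = 0. Lengths are in m, angles in rad, forces in N, time in s.
With the tool pointing down it reaches from about 0.4 to 0.875 m from the base axis. Payload 19.3 kg.
Tool frame: the origin (TCP) lies at the very end of the fingers, on their centre line; the grasp point (between the pads) lies bot.grasp_offset behind it (bot.grasp_offset is the distance from the TCP to the grasp point, in m); z points along the fingers, y is the direction in which the jaws open and shut (so a half turn about z gives the same grasp; the last joint's range is limited). The gripper opens to 85 mm and grips with 20 to 120 N. Pads are 22 mm wide; open, the fingers measure 114 mm over their backs; the gripper's body (76 mm by 85 mm) begins 54 mm behind the grasp point. The pads swing forward as they close: fully open they stand 13 mm farther back than shut.
Start: joints at [-1.37, 0.521, -0.036, 1.599, 0.021, 1.021, -0.113], TCP at [0.167, 0.602, 0.231] pointing down, gripper open.
Joint ranges: [-2.91, 2.91], [-0.3, 2.13], [-1.5, 1.42], [0.17, 2.43], [-1.26, 4.41], [0.16, 1.93], [-2.52, 2.52]. Speed limits (rad/s): [1.89, 1.89, 2.39, 2.39, 3.01, 3.01, 3.01].

INTERFACE

Orientations are given as [roll, pitch, yaw] about the fixed x, y, z axes, in that order (R = Rz(yaw) Ry(pitch) Rx(roll)).
In Python, from workcell import bot gives the robot as it stands. The module is installed in compiled form; this text tells all that it offers.
- The arm moves only by the shell command python3 -m handwheel 'ROWS' [OPENING] [FORCE]. ROWS is JSON, a list of rows, each a list of 6 numbers: the shift along the tool's x, y, z as a fraction of full scale, then the turn, a rotation vector about the tool's x, y, z as a fraction of full scale. In form: [[x, y, z, rx, ry, rz], ...]. A call has 1 to 8 rows; each row shifts and turns the commanded pose from where the row before left it, along the tool's axes as they then stand; what a row does not reach is not made up. Full scale, the value 1, is 0.025 m for a shift and 360 degrees for a turn. A row lasts 1/8 s, in which the tool goes at most 62.5 mm and 10.7 degrees, less where a joint would pass 70% of its speed; a pose out of reach is approached as far as the arm can. A call with a number of a shift or a turn outside -1 to 1 is refused whole. A call with a gripper value outside its range is refused whole. OPENING is the closure, from -1 (fully open) to 1 (shut), set as the call begins (- or left out, the last holds). The fingers move at their own pace and stop on an object; FORCE is the grip in N (left out, the last holds). Time passes only in rows, so rows that do not move let the fingers close. It gives the time, the measured TCP pose, the force and the opening at its end, in the units of the state.
- bot.observe(): the state, without advancing time (a new reading comes with each control period).
- bot.grab_frame(name): name is "scene" or "side" or "wrist"; returns a dict with "pixels" (384x512x3 uint8, blue, green, red), "vertical_fov" (degrees; the focal length in pixels is half the picture's height over the tangent of half this angle, whatever the lens; pixels are square), "cx", "cy" (the principal point, pixels), "D" ([k1, k2, p1, p2, k3] as OpenCV has them; the pictures are not rectified), "R" (3x3) and "t" (3): a world point X has camera coordinates R X + t. Camera axes: x right, y down, z forward; pixel columns grow to the right and rows downward; lengths in m; the calibration is good to about 2 mm. A picture is of the moment at which its call begins. There is no depth.
- bot.job_done(): hands the job in, once; it reports no verdict.
Trained networks look in a picture, given as the dict that the camera call returned (one of the last four; its "shot" number tells which), for a name from the list of things; names that differ only in an ending like _2 or _b are one class to them, and where a whole thing is asked for, a point or a joint stands for the part that bears it (a point fixed in the world has none). Each returns a list of dicts, best first, with "score" (0 to 1); they miss things now and then, are a little off and sometimes report something else, mostly with a low value. They report only what shows in the picture. A call takes as long as a camera call.
- bot.trace(picture, thing): "region" (384x512 bool, what is visible of it) and "point" ([column, row] in pixels, amid what is visible of it).
The state is a dict: "clock": time; "qpos": joint angles; "qd": joint speeds; "joint_efforts": joint torques, N m; "position": TCP position; "tool_rot": TCP orientation; "force": force on the tool from outside, world axes, zero at the start; "moment": the same for the moment, N m; "grip_width": finger opening in m.
Only numpy, scipy, OpenCV 4.12 (cv2) and the standard library are available. Lean on these libraries where they do the work, as an engineer would, in place of code of your own. Each camera call takes 0.05 s, during which the arm holds its last target.

## Working session

There is one attempt and no reset: what is moved stays moved. The work goes in short steps, Python scripts to look and compute and a shell command to move; the robot and the scene stay as the last step left them, time stands still between calls to the robot, and variables do not carry over. Pictures are saved under pics/ and viewed, and the job is handed in when it is done.

```bash
mkdir -p pics; cat > h.py <<'E'
import numpy as np, cv2
from workcell import bot
def K(f):
    fl=192/np.tan(np.radians(f["vertical_fov"])/2)
    return np.array([[fl,0,f["cx"]],[0,fl,f["cy"]],[0,0,1.]])
def ray(f,uv):
    p=cv2.undistortPoints(np.array([[uv]],float),K(f),np.array(f["D"],float))[0,0]
    R=np.array(f["R"]);t=np.array(f["t"])
    return -R.T@t, R.T@np.array([p[0],p[1],1])
def at(f,uv,z):
    c,d=ray(f,uv); return c+d*(z-c[2])/d[2]
def proj(f,X):
    r,_=cv2.Rodrigues(np.array(f["R"],float))
    return cv2.projectPoints(np.array(X,float).reshape(-1,3),r,np.array(f["t"],float),K(f),np.array(f["D"],float))[0][:,0]
def tri(l):
    A=np.zeros((3,3));b=np.zeros(3)
    for f,uv in l:
        c,d=ray(f,uv);d/=np.linalg.norm(d);P=np.eye(3)-np.outer(d,d);A+=P;b+=P@c
    return np.linalg.solve(A,b)
E
python3 - <<'E'
from h import *
s=bot.observe();print({k:np.round(v,3) for k,v in s.items()},bot.grasp_offset)
fs={}
for n in("scene","side","wrist"):
    f=bot.grab_frame(n);fs[n]=f;cv2.imwrite(f"pics/{n}0.png",f["pixels"])
    for th in("hub_ball","jar_lid","brake_paddle","front_ledge","carousel_base","mug","scoop","salt_shaker","spoon","bowl"):
        try:
            r=bot.trace(f,th)
            for q in r[:2]: print(n,th,round(q["score"],2),np.round(q["point"],1),q["region"].sum())
        except Exception as e: print(n,th,e)
    import pickle; pickle.dump({k:v for k,v in f.items()},open(f"pics/{n}0.pkl","wb"))
E
```

```text
{'clock': np.float64(0.0), 'qpos': array([-1.37 ,  0.522, -0.036,  1.6  ,  0.021,  1.021, -0.113]), 'qd': array([-0.001, -0.   , -0.001, -0.001,  0.001,  0.003,  0.001]), 'joint_efforts': array([-1.0000e-03, -9.2708e+01,  1.9800e+00, -3.6996e+01,  1.8000e-02,
        8.0000e-03,  0.0000e+00]), 'position': array([0.167, 0.602, 0.231]), 'tool_rot': array([-3.14 ,  0.   ,  2.871]), 'force': array([ 0.616, -0.306, -0.95 ]), 'moment': array([-0.032, -0.031,  0.014]), 'grip_width': np.float64(0.085)} 0.0187
scene hub_ball 0.76 [279.8 214.4] 3119
scene hub_ball 0.56 [155.5 150.7] 515
scene jar_lid 0.88 [280.3 215.1] 3081
scene jar_lid 0.38 [155.8 151.4] 543
scene brake_paddle 0.6 [323.  235.5] 172
scene front_ledge 0.71 [282.2 220.4] 3359
scene front_ledge 0.52 [266.8 178.4] 211
scene carousel_base 0.71 [280.3 221.2] 3389
scene mug 0.76 [224.8 202.1] 601
scene mug 0.26 [324.9 235.2] 168
scene scoop 0.48 [267.4 180.7] 215
scene salt_shaker 0.47 [306.4 275.7] 185
scene spoon 0.55 [380.1 222.7] 426
scene bowl 0.63 [156.3 150.5] 522
side hub_ball 0.92 [239.2 238.3] 3859
side jar_lid 0.7 [236.3 237.2] 3784
side jar_lid 0.44 [249.1 353. ] 692
side brake_paddle 0.64 [218.7 277.5] 231
side front_ledge 0.56 [232.3 243.7] 4592
side carousel_base 0.72 [236.  243.4] 4736
side mug 0.7 [251.2 189.1] 589
side scoop 0.79 [299.6 229.2] 314
side scoop 0.55 [231. 243.] 4502
side salt_shaker 0.57 [162.4 262.3] 241
side spoon 0.64 [256.5 353.7] 669
side bowl 0.9 [317.3 130.7] 521
```

```bash
python3 - <<'E'
import cv2
for n,(x,y) in dict(scene=(190,140),side=(130,150)).items():
    i=cv2.imread(f"pics/{n}0.png"); c=i[y:y+150,x:x+200]
    cv2.imwrite(f"pics/{n}0c.png",cv2.resize(c,None,fx=4,fy=4,interpolation=cv2.INTER_CUBIC))
E
```

```text
(no output)
```

View pics/scene0.png

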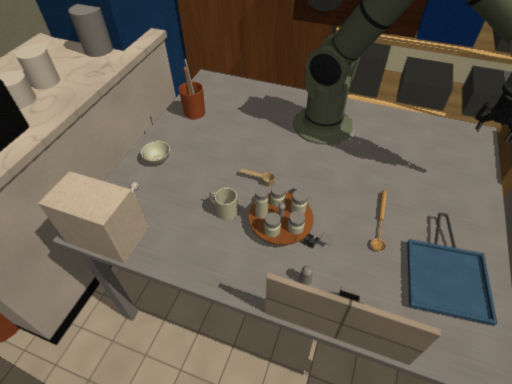

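View pics/side0.png

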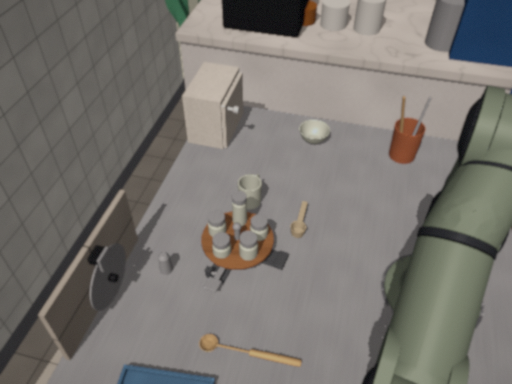

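```bash
sleep 1
```

```text
(no output)
```

View pics/scene0c.png

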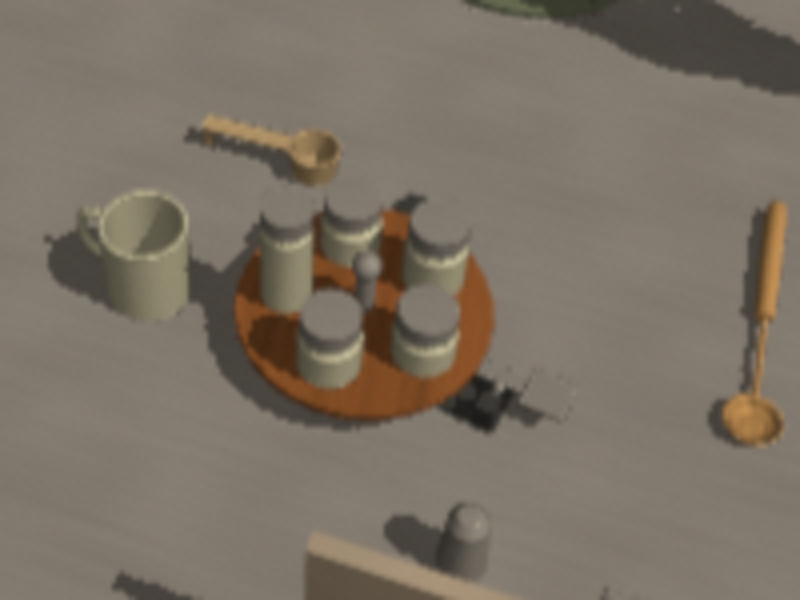

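View pics/side0c.png

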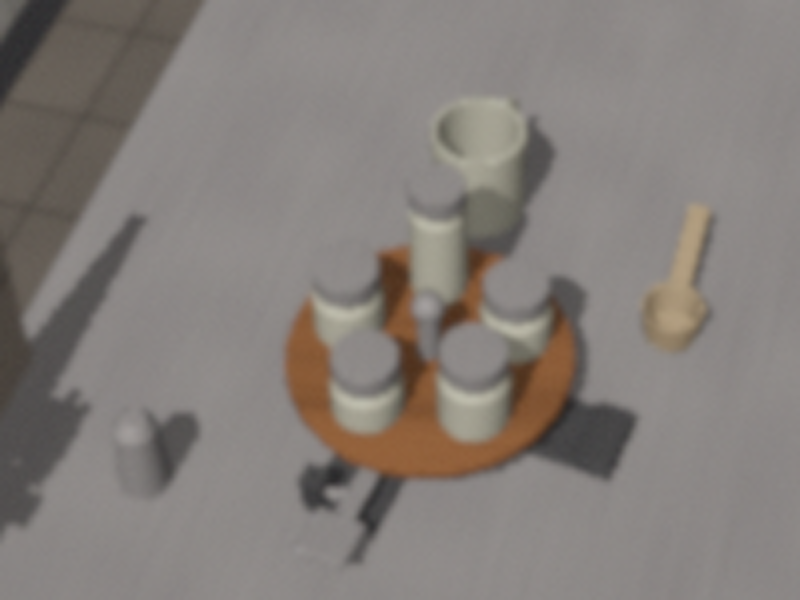

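The scene view shows the ball at ~(282,205), the tall lid at ~(262,192) and the paddle at ~(327,238). In the side view they are at ~(237,225), ~(239,197) and ~(212,282), and a dark ledge shows at ~(277,260).

```bash
cat > m.py <<'E'
from h import *
import pickle
s=pickle.load(open("pics/scene0.pkl","rb"));d=pickle.load(open("pics/side0.pkl","rb"))
pts=dict(ball=((282,205.5),(237,225.5),.1),lid=((261.75,192.5),(239.5,197),.165),pad=((327,238),(212.5,282.5),.03))
for k,(a,b,z) in pts.items():
    print(k,at(s,a,z).round(3),at(d,b,z).round(3),tri([(s,a),(d,b)]).round(3))
print("ledge",at(d,(277,260),.016).round(3))
for n,a,b,z in(("mug",(224.8,202.1),(251.2,189.1),.046),("scoop",(268.5,178),(299,228),.02),("salt",(306.4,275.7),(162.4,262.3),.04),("bowl",(156,150.5),(317,130.7),.03),("spoon",(376,245),(209,342),.01)):
    print(n,at(s,a,z).round(3),at(d,b,z).round(3))
E
python3 m.py
```

```text
ball [ 0.6   -0.011  0.1  ] [ 0.601 -0.015  0.1  ] [ 0.601 -0.011  0.103]
lid [ 0.621 -0.077  0.165] [ 0.609 -0.074  0.165] [ 0.612 -0.081  0.156]
pad [0.628 0.162 0.03 ] [0.626 0.158 0.03 ] [0.627 0.161 0.031]
ledge [0.463 0.019 0.016]
mug [ 0.614 -0.222  0.046] [ 0.614 -0.227  0.046]
scoop [ 0.423 -0.118  0.02 ] [ 0.423 -0.122  0.02 ]
salt [0.794 0.134 0.04 ] [0.793 0.136 0.04 ]
bowl [ 0.445 -0.615  0.03 ] [ 0.453 -0.622  0.03 ]
spoon [0.584 0.325 0.01 ] [0.58  0.327 0.01 ]
```

```bash
python3 -m handwheel '[[-0.5,-0.25,0,0,0,0],[-0.95,-0.5,0,0,0,0],[-0.95,-0.5,0,0,0,0],[-0.95,-0.5,0,0,0,0],[-0.95,-0.5,0,0,0,0],[-0.95,-0.5,0,0,0,0],[-0.95,-0.5,0,0,0,0],[-0.95,-0.5,0,0,0,0]]' 1 40
python3 -m handwheel '[[-0.95,-0.5,0,0,0,0],[-0.95,-0.5,0,0,0,0],[-0.95,-0.5,0,0,0,0],[-0.95,-0.5,0,0,0,0],[-0.95,-0.5,0,0,0,0],[-0.95,-0.5,0,0,0,0],[-0.95,-0.5,0,0,0,0],[-0.95,-0.5,0,0,0,0]]'
```

```text
clock: 2.65
position: [0.3156, 0.4625, 0.2314]
tool_rot: [-3.142, 0.0, 2.87]
force: [0.1, -0.5, -0.6]
grip_width: -0.0001
clock: 3.65
position: [0.4715, 0.3151, 0.2314]
tool_rot: [-3.141, 0.0, 2.87]
force: [-0.7, 0.8, 1.0]
grip_width: 0.0003
```

```bash
python3 -m handwheel '[[-0.95,-0.5,0.5,0,0,0],[-0.95,-0.5,0.5,0,0,0],[-0.95,-0.5,0.5,0,0,0],[-0.95,-0.5,0.5,0,0,0],[-0.95,-0.5,0.5,0,0,0],[-0.95,-0.5,0.5,0,0,0],[-0.95,-0.5,0.5,0,0,0],[-0.95,-0.5,0.5,0,0,0]]'
python3 - <<'E'
from h import *
s=bot.observe();print(s["qpos"].round(2) if hasattr(s["qpos"],"round") else s["qpos"])
for n in("wrist","side"):
    f=bot.grab_frame(n);cv2.imwrite(f"pics/{n}1.png",f["pixels"])
    r=bot.trace(f,"brake_paddle")
    for q in r[:2]: print(n,q["score"],q["point"],q["region"].sum(),at(f,q["point"],.03))
    print(proj(f,[.629,.168,.03]),proj(f,[.627,.161,.03]))
E
```

```text
clock: 4.65
position: [0.6276, 0.1679, 0.131]
tool_rot: [-3.141, 0.0, 2.87]
force: [-0.5, 0.1, 0.9]
grip_width: -0.0
[-0.39  0.67  0.06  1.62 -0.05  0.85  0.99]
wrist 0.76 [236.6, 196.0] 3483 [0.62493491 0.15089574 0.03      ]
[[258.53352335 195.18372124]] [[249.43474613 195.13033977]]
side 0.72 [214.0, 281.4] 264 [0.62341114 0.15282553 0.03      ]
[[210.54209221 285.22977478]] [[211.95664451 283.4124405 ]]
```

View pics/wrist1.png

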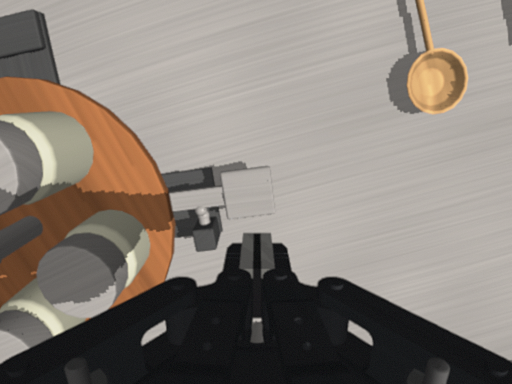

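View pics/side1.png

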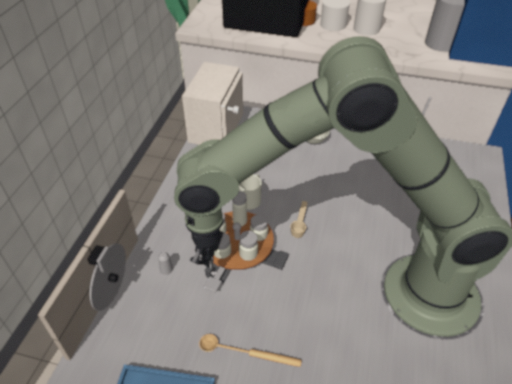

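The wrist view shows the paddle as a square with corners ~(221,171), (273,167), (276,214) and (227,219). The ledge is at upper left with outer edge corners ~(45,12)/(47,45), and the closed fingertips are at ~(257,235).

```bash
python3 - <<'E'
from h import *
import pickle
f=bot.grab_frame("wrist");pickle.dump(f,open("pics/wrist1.pkl","wb"))
P=[at(f,p,.03)[:2] for p in((221,171),(273,167),(276,214),(227,219))]
for p in P: print(p.round(4))
print(np.mean(P,0), [round(float(np.degrees(np.arctan2(*(b-a)[::-1]))),1) for a,b in((P[0],P[1]),(P[3],P[2]),(P[0],P[3]),(P[1],P[2]))])
i=f["pixels"];cv2.imwrite("pics/wrist1c.png",cv2.resize(i[0:256,0:300],None,fx=2.3,fy=2.3,interpolation=cv2.INTER_CUBIC))
c,d=ray(f,(45,12));print(c)
E
```

```text
[0.6013 0.1457]
[0.6092 0.1858]
[0.6475 0.1781]
[0.6409 0.1384]
[0.62470653 0.16199763] [78.8, 80.6, -10.4, -11.3]
[0.55798257 0.18726064 0.27426036]
```

View pics/wrist1c.png

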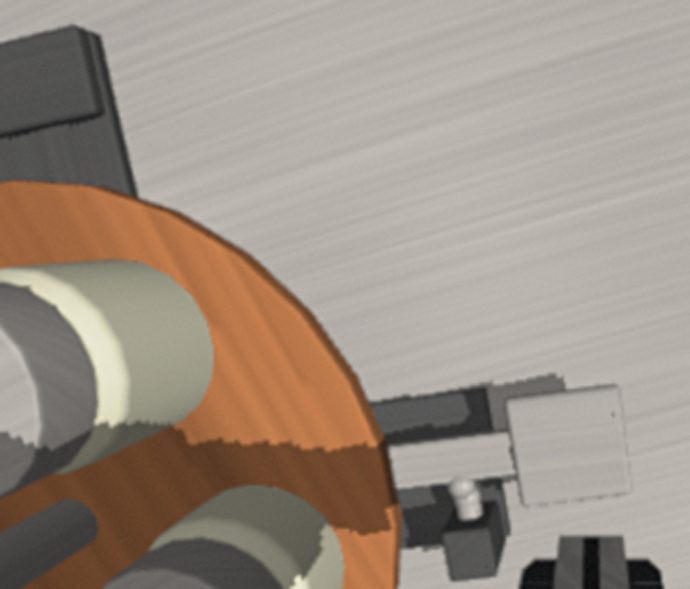

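```bash
python3 -m handwheel '[[0,0,0.8,0,0,0],[0,0,0.8,0,0,0],[0,0,0.8,0,0,0],[0,0,0.8,0,0,0],[0,0,0.5,0,0,0],[0,0,0.2,0,0,0],[0,0,0,0,0,0]]'
python3 -m handwheel '[[0,0,0.15,0,0,0],[0,0,0.15,0,0,0],[0,0,0.15,0,0,0],[0,0,0.15,0,0,0],[0,0,0,0,0,0]]'
```

```text
clock: 5.78
position: [0.6271, 0.1697, 0.0338]
tool_rot: [-3.142, 0.0, 2.871]
force: [0.8, 0.1, 0.3]
grip_width: -0.0001
clock: 6.4
position: [0.6267, 0.1696, 0.0184]
tool_rot: [-3.141, -0.001, 2.871]
force: [-0.7, -1.2, -0.3]
grip_width: -0.0
```

```bash
python3 -m handwheel '[[0,0,0.12,0,0,0],[0,0,0.1,0,0,0],[0,0,0,0,0,0]]'
```

```text
clock: 6.78
position: [0.627, 0.1697, 0.0133]
tool_rot: [-3.142, -0.0, 2.871]
force: [-1.4, 0.6, 2.6]
grip_width: -0.0
```

```bash
python3 -m handwheel '[[0,0,0.12,0,0,0],[0,0,0,0,0,0]]'
python3 -m handwheel '[[0,0,-0.3,0,0,0],[0,0,-0.8,0,0,0],[0,0,-1,0,0,0],[0,0,-1,0,0,0],[0,0,-1,0,0,0],[0,0,-1,0,0,0],[0,0,-1,0,0,0],[0,0,-1,0,0,0]]' -1
python3 - <<'E'
from h import *
import pickle
for n in("wrist","side","scene"):
    f=bot.grab_frame(n);cv2.imwrite(f"pics/{n}2.png",f["pixels"]);pickle.dump(f,open(f"pics/{n}2.pkl","wb"))
    r=bot.trace(f,"brake_paddle")
    for q in r[:1]: print(n,q["score"],q["point"],q["region"].sum(),at(f,q["point"],.014))
E
```

```text
clock: 7.02
position: [0.6273, 0.1695, 0.0115]
tool_rot: [3.141, 0.001, 2.87]
force: [-6.9, -2.5, 22.9]
grip_width: -0.0003
clock: 8.02
position: [0.6269, 0.1695, 0.1897]
tool_rot: [3.141, 0.001, 2.871]
force: [0.3, 0.6, 0.1]
grip_width: 0.0853
wrist 0.75 [239.5, 177.1] 2233 [0.62602069 0.15035747 0.014     ]
side 0.49 [214.8, 282.0] 254 [0.62465173 0.14447806 0.014     ]
scene 0.62 [278.3, 213.7] 3021 [ 0.57406293 -0.02845397  0.014     ]
```

View pics/wrist2.png

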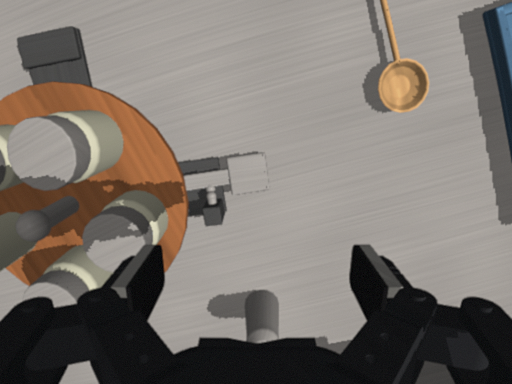

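The wrist view shows the paddle at ~(228..268, 152..195), the ball at ~(33,225), the ledge lip at ~(18,38)–(88,55) and the gripper open.

```bash
python3 - <<'E'
from h import *
import pickle
f=pickle.load(open("pics/wrist2.pkl","rb"))
for z in(.03,.014):
    P=[at(f,p,z)[:2] for p in((228,157),(265,152),(268,190),(233,195))]
    print(z,np.mean(P,0).round(4),[round(np.linalg.norm(P[i]-P[i-1])*1e3,1) for i in range(4)])
print("hub",at(f,(33,225),.1).round(4))
P=[at(f,p,.016)[:2] for p in((18,38),(79,27),(87,53),(22,66))]
print("lip",np.array(P).round(4),np.mean(P,0).round(4))
i=f["pixels"];cv2.imwrite("pics/wrist2c.png",cv2.resize(i[0:256,0:300],None,fx=2.3,fy=2.3,interpolation=cv2.INTER_CUBIC))
s=pickle.load(open("pics/scene2.pkl","rb"))
cv2.imwrite("pics/scene2c.png",cv2.resize(s["pixels"][140:290,190:390],None,fx=4,fy=4,interpolation=cv2.INTER_CUBIC))
E
```

```text
0.03 [0.6218 0.1616] [np.float64(38.3), np.float64(35.8), np.float64(37.9), np.float64(35.1)]
0.014 [0.6252 0.1602] [np.float64(40.3), np.float64(37.7), np.float64(39.9), np.float64(36.9)]
hub [ 0.6002 -0.0143  0.1   ]
lip [[ 0.4345 -0.0172]
 [ 0.4454  0.0458]
 [ 0.4696  0.0447]
 [ 0.4598 -0.0239]] [0.4523 0.0123]
```

View pics/wrist2c.png

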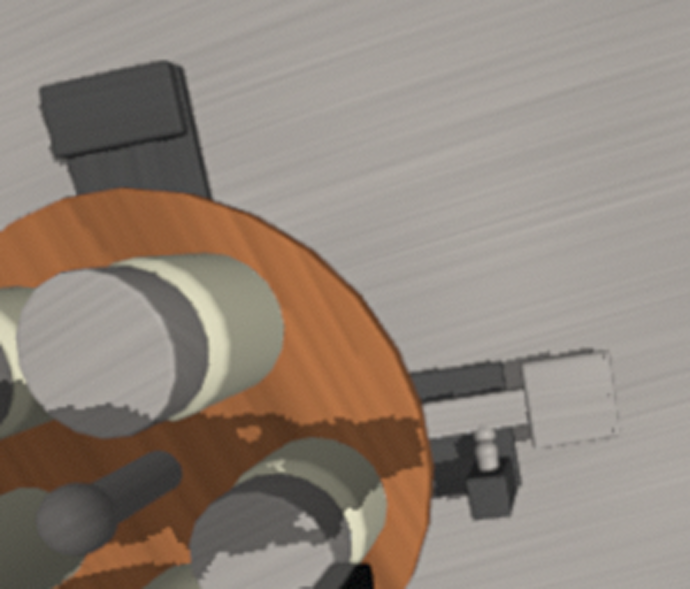

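```bash
python3 -m handwheel '[[-0.2,-0.9,-1,0,0,0],[-0.2,-0.9,-1,0,0,0],[-0.2,-0.9,-0.5,0,0,0],[-0.2,-0.9,0,0,0,0],[-0.2,-0.9,0,0,0,0],[-0.2,-0.9,0,0,0,0],[-0.2,-0.9,0,0,0,0],[0,0,0,0,0,0]]'
cat > look.py <<'E'
from h import *
import pickle,sys
n=sys.argv[1]
for c in("wrist","side","scene"):
    f=bot.grab_frame(c);cv2.imwrite(f"pics/{c}{n}.png",f["pixels"]);pickle.dump(f,open(f"pics/{c}{n}.pkl","wb"))
    for th in("jar_lid",):
        for q in bot.trace(f,th)[:2]: print(c,th,q["score"],q["point"],q["region"].sum())
    print(proj(f,[[.599,-.012,.1],[.612,-.08,.165]]).round(0).tolist())
E
python3 look.py 3
```

```text
clock: 9.32
position: [0.6181, 0.0059, 0.2494]
tool_rot: [-3.14, -0.001, 2.868]
force: [0.4, 0.4, 1.3]
grip_width: 0.0858
wrist jar_lid 0.72 [232.3, 154.6] 35920
[[234.0, 165.0], [149.0, 221.0]]
[[237.0, 226.0], [239.0, 196.0]]
scene jar_lid 0.49 [379.9, 224.1] 347
[[282.0, 205.0], [262.0, 190.0]]
```

View pics/wrist3.png

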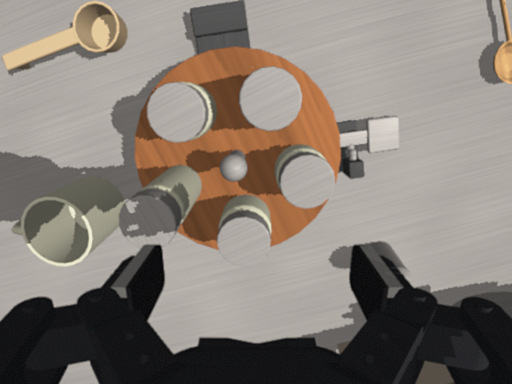

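The wrist view shows the ball at (233,166), the tall lid centre at ~(148,216), the ledge lip at (191..248, 3..41), and the latched paddle at ~(384,134).

```bash
python3 - <<'E'
from h import *
import pickle
f=pickle.load(open("pics/wrist3.pkl","rb"))
h=at(f,(233.5,166.5),.1);l=at(f,(148,216),.165);print(h.round(4),l.round(4),np.linalg.norm((l-h)[:2]),np.degrees(np.arctan2(l[1]-h[1],l[0]-h[0])))
P=[at(f,p,.016)[:2] for p in((191,12),(243,3),(248,30),(197,41))];m=np.mean(P,0);print(m,np.degrees(np.arctan2(m[1]-h[1],m[0]-h[0])),np.linalg.norm(m-h[:2]))
p=np.mean([at(f,q,.014)[:2] for q in((368,119),(395,116),(400,148),(371,152))],0);print(p,np.degrees(np.arctan2(p[1]-h[1],p[0]-h[0])),np.linalg.norm(p-h[:2]))
E
```

```text
[ 0.6    -0.0128  0.1   ] [ 0.6077 -0.079   0.165 ] 0.06667879924729267 -83.3262536830397
[0.45613087 0.00818706] 171.69612313058724 0.14537370801607238
[0.62503712 0.15945113] 81.7238712376725 0.1740722143464122
```

```bash
python3 -m handwheel '[[-0.15,-0.87,0,0,0,0],[-0.15,-0.87,0,0,0,0],[-0.15,-0.87,0,0,0,0],[-0.13,-0.87,0,0,0,0],[0,0,1,0,0,0],[0,0,0.5,0,0,0],[0,0,0,0,0,0]]'
python3 look.py 4
```

```text
clock: 10.5
position: [0.6089, -0.0793, 0.2122]
tool_rot: [-3.141, -0.001, 2.871]
force: [-0.2, 0.2, 0.2]
grip_width: 0.0853
wrist jar_lid 0.76 [323.5, 145.8] 45174
[[334.0, 157.0], [258.0, 222.0]]
side jar_lid 0.68 [235.6, 234.9] 3891
[[237.0, 226.0], [239.0, 196.0]]
scene jar_lid 0.85 [280.6, 218.2] 3130
[[282.0, 205.0], [262.0, 190.0]]
```

View pics/wrist4.png

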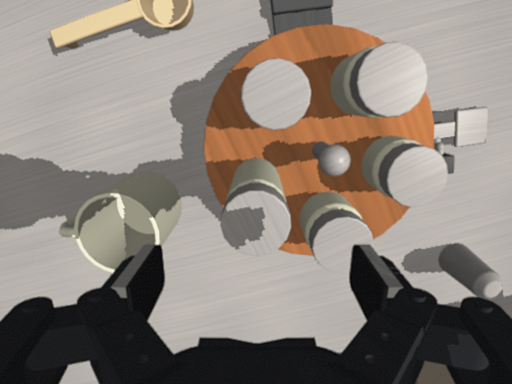

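The tall lid is centred at ~(257,219), midway between the fingers (columns 160 and 355), so I'll descend and grip.

```bash
python3 -m handwheel '[[0,0,0.7,0,0,0],[0,0,0.8,0,0,0],[0,0,0.8,0,0,0],[0,0,0.5,0,0,0],[0,0,0.15,0,0,0],[0,0,0,0,0,0]]'
python3 -m handwheel '[[0,0,0,0,0,0],[0,0,0,0,0,0],[0,0,0,0,0,0],[0,0,0,0,0,0],[0,0,0,0,0,0],[0,0,0,0,0,0]]' 1 30
```

```text
clock: 11.55
position: [0.6094, -0.0792, 0.1391]
tool_rot: [-3.142, 0.0, 2.871]
force: [0.8, 0.4, 0.3]
grip_width: 0.0857
clock: 12.3
position: [0.6095, -0.08, 0.1396]
tool_rot: [-3.141, 0.001, 2.87]
force: [-0.5, -5.8, 6.8]
grip_width: 0.0455
```

```bash
python3 -m handwheel '[[0.23,-0.084,0,0,0,0.0139],[0.23,-0.084,0,0,0,0.0139],[0.23,-0.084,0,0,0,0.0139],[0.23,-0.084,0,0,0,0.0139],[0,0,0,0,0,0]]'
```

```text
clock: 12.92
position: [0.5856, -0.0786, 0.1397]
tool_rot: [3.141, 0.002, 2.52]
force: [3.3, -6.2, 2.5]
grip_width: 0.045
```

```bash
python3 -m handwheel '[[0.215,-0.12,0,0,0,0.0139],[0.23,-0.084,0,0,0,0.0139],[0.23,-0.084,0,0,0,0.0139],[0.23,-0.084,0,0,0,0.0139],[0.23,-0.084,0,0,0,0.0139],[0.23,-0.084,0,0,0,0.0139],[0.23,-0.084,0,0,0,0.0139],[0.23,-0.084,0,0,0,0.0139]]'
```

```text
clock: 13.92
position: [0.5466, -0.0526, 0.1397]
tool_rot: [3.137, 0.001, 1.82]
force: [15.0, -1.7, -5.6]
grip_width: 0.0448
```

```bash
python3 -m handwheel '[[0.23,-0.084,0,0,0,0.0139],[0.23,-0.084,0,0,0,0.0139],[0.23,-0.084,0,0,0,0.0139],[0.23,-0.084,0,0,0,0.0139],[0,0,0,0,0,0]]'; python3 look.py 5
```

```text
clock: 14.55
position: [0.5359, -0.0309, 0.1397]
tool_rot: [3.136, 0.0, 1.473]
force: [15.8, -3.1, -7.9]
grip_width: 0.045
wrist jar_lid 0.65 [340.8, 151.7] 76381
wrist jar_lid 0.4 [144.1, 268.3] 835
[[360.0, 180.0], [429.0, 349.0]]
side jar_lid 0.78 [237.1, 237.7] 3659
side jar_lid 0.27 [217.8, 280.0] 239
[[237.0, 226.0], [239.0, 196.0]]
scene jar_lid 0.91 [281.8, 215.6] 2891
[[282.0, 205.0], [262.0, 190.0]]
```

View pics/wrist5.png

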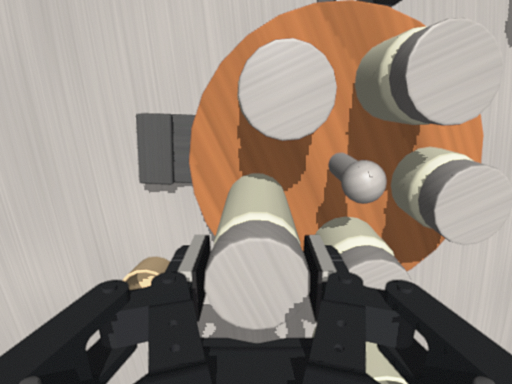

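```bash
python3 -m handwheel '[[0.245,-0.05,0,0,0,0.0139],[0.245,-0.05,0,0,0,0.0139],[0.23,-0.084,0,0,0,0.0139],[0.23,-0.084,0,0,0,0.0139],[0,0,0,0,0,0]]'; python3 look.py 6; python3 - <<'E'
import cv2
for n,(x,y) in dict(scene=(190,140),side=(130,150)).items():
    i=cv2.imread(f"pics/{n}6.png"); c=i[y:y+150,x:x+200]
    cv2.imwrite(f"pics/{n}6c.png",cv2.resize(c,None,fx=4,fy=4,interpolation=cv2.INTER_CUBIC))
E
```

```text
clock: 15.48
position: [0.5336, -0.0072, 0.1396]
tool_rot: [3.138, 0.0, 1.123]
force: [6.7, -9.8, 1.5]
grip_width: 0.0449
wrist jar_lid 0.9 [341.2, 152.7] 76477
[[360.0, 181.0], [475.0, 330.0]]
[[237.0, 226.0], [239.0, 196.0]]
scene jar_lid 0.62 [280.7, 217.3] 2947
[[282.0, 205.0], [262.0, 190.0]]
```

View pics/wrist6.png

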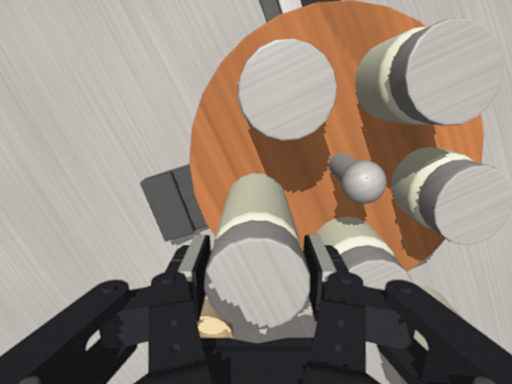

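View pics/side6c.png

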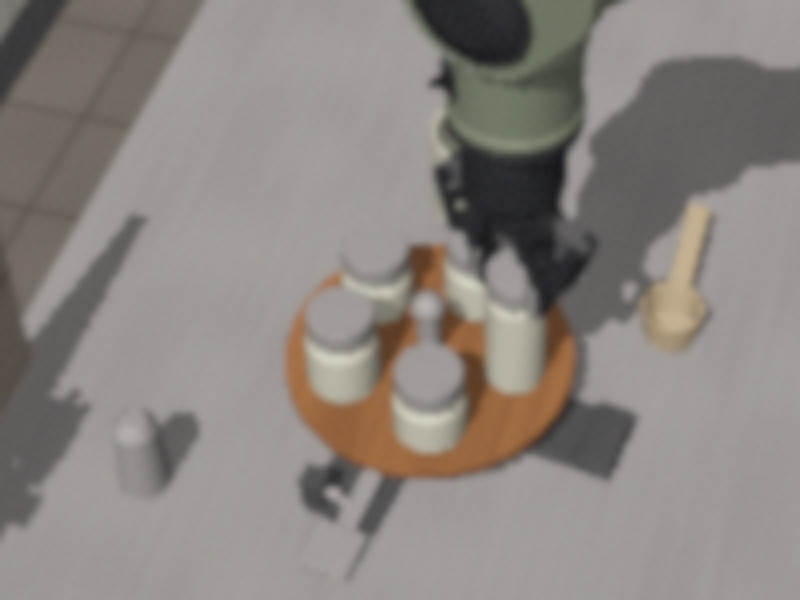

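View pics/scene6c.png

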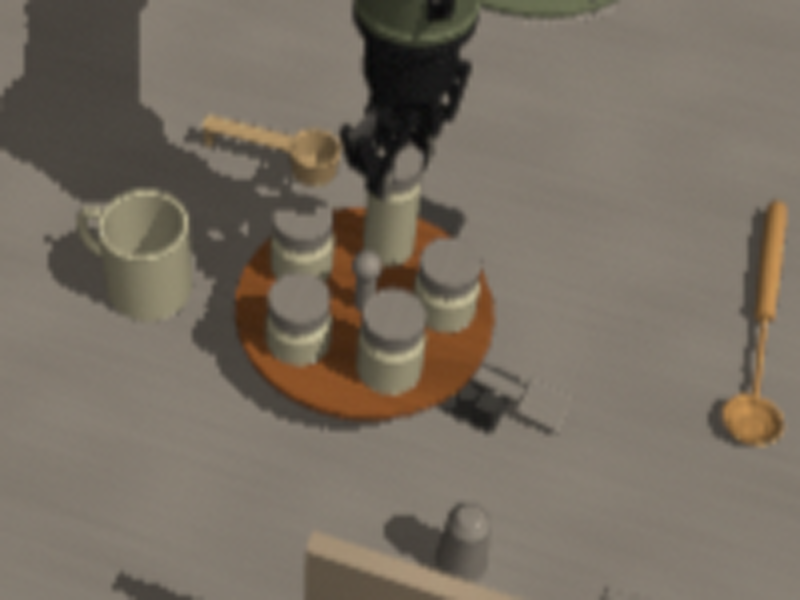

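```bash
python3 - <<'E'
from h import *
import pickle
f=pickle.load(open("pics/wrist6.pkl","rb"))
h=at(f,(364.5,182),.1)
s=bot.observe();p=np.array(s["position"])
def ang(a,b): d=(a-b)[:2];return round(float(np.degrees(np.arctan2(d[1],d[0]))),1),round(float(np.linalg.norm(d)),4)
print("hub",h.round(4),"tcp",p.round(4),ang(p,h))
for q in((258,281),(258,285)): l=at(f,q,.165);print("lid",l.round(4),ang(l,h))
P=[at(f,q,.016)[:2] for q in((142,183),(172,174))]; print(np.array(P).round(4))
print(s["qpos"])
H=np.array([.6015,-.0125,.1])
for a in(168,170,172):
  r=np.radians(a);c=np.array([np.cos(r),np.sin(r)]);w=np.array([-c[1],c[0]])
  print(a,[proj(f,np.r_[H[:2]+c*d+w*e,.016])[0].round(0).tolist() for d,e in((.165,-.03),(.165,.03),(.15-.015,-.03))])
i=f["pixels"];cv2.imwrite("pics/wrist6c.png",cv2.resize(i[130:280,110:310],None,fx=4,fy=4,interpolation=cv2.INTER_CUBIC))
E
```

```text
hub [ 0.6014 -0.0139  0.1   ] tcp [ 0.5336 -0.0073  0.1396] (174.4, 0.0681)
lid [ 0.5321 -0.0099  0.165 ] (176.7, 0.0694)
lid [ 0.5313 -0.0117  0.165 ] (178.1, 0.0702)
[[0.4439 0.0374]
 [0.4717 0.0329]]
[-0.50849489  0.5742326   0.57397349  1.94842692 -0.4488467   0.74392619
 -0.11836315]
168 [[136.0, 168.0], [158.0, 231.0], [169.0, 160.0]]
170 [[137.0, 175.0], [162.0, 236.0], [170.0, 165.0]]
172 [[139.0, 181.0], [165.0, 241.0], [170.0, 171.0]]
```

View pics/wrist6c.png

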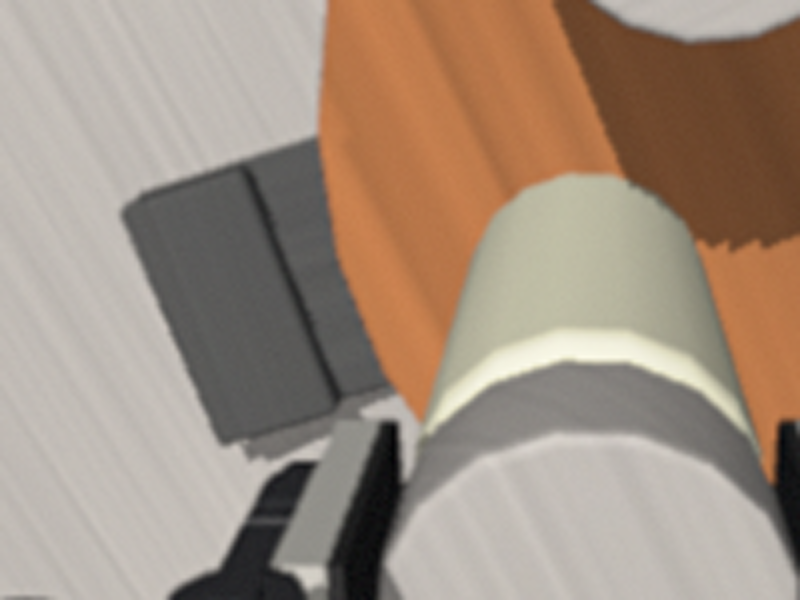

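```bash
python3 - <<'E'
from h import *
import pickle
from scipy.optimize import least_squares
f6=pickle.load(open("pics/wrist6.pkl","rb"));f3=pickle.load(open("pics/wrist3.pkl","rb"));f2=pickle.load(open("pics/wrist2.pkl","rb"))
# foot coords points per frame (same lip-corner order: x,y)
lip=[(-.165,.03),(-.165,-.03),(-.135,-.03),(-.135,.03)]
P=lambda l:np.array([(x,y,.016) for x,y in l])
obs={'6':(f6,[(-.165,.03,.016),(-.165,-.03,.016),(0,0,.1)],[(141,182.5),(165.5,240.5),(364.5,182)]),
'3':(f3,[(-.165,-.03,.016),(-.165,.03,.016),(0,0,.1),(0,.175,.014)],[(191,12),(243,3),(233.5,166.5),(383.5,133.7)]),
'2':(f2,[(-.165,-.03,.016),(-.165,.03,.016),(0,0,.1),(0,.175,.014)],[(18,38),(79,27),(33,225),(248.5,173.5)])}
def res(v,keys):
    x,y,a=v;R=np.array([[np.cos(a),-np.sin(a)],[np.sin(a),np.cos(a)]]);o=[]
    for k in keys:
        f,X,uv=obs[k];X=np.array(X);W=np.c_[X[:,:2]@R.T+[x,y],X[:,2]];o.append((proj(f,W)-uv).ravel())
    return np.concatenate(o)
for keys in('6','3','2','632'):
    r=least_squares(res,[.6,-.012,-.16],args=(keys,),loss='soft_l1');print(keys,r.x[:2].round(4),np.degrees(r.x[2]).round(2),np.abs(r.fun).max().round(1))
s=bot.observe();c=np.array(s["position"]);x,y,a=r.x
d=c[:2]-[x,y];print("lid in foot mm",1e3*(np.cos(a)*d[0]+np.sin(a)*d[1]),1e3*(-np.sin(a)*d[0]+np.cos(a)*d[1]))
E
```

```text
6 [ 0.6017 -0.0141] -8.21 1.6
3 [ 0.6033 -0.0134] -7.58 3.6
2 [ 0.6012 -0.0133] -8.99 4.5
632 [ 0.6016 -0.0135] -8.14 7.0
lid in foot mm -68.11681870672848 -3.4376232515174463
```

```bash
python3 - <<'E'
from h import *
import pickle
f=pickle.load(open("pics/wrist6.pkl","rb"));im=f["pixels"].copy()
t=np.linspace(0,2*np.pi,200)
for ang,col in((172,(0,255,0)),(175,(0,0,255)),(178,(255,0,0))):
    c=np.array([.6016,-.0138])+.07*np.array([np.cos(np.radians(ang)),np.sin(np.radians(ang))])
    for z in(.165,.045):
        q=proj(f,np.c_[c[0]+.023*np.cos(t),c[1]+.023*np.sin(t),0*t+z])
        cv2.polylines(im,[np.round(q*8).astype(int)],True,col,1,cv2.LINE_AA,3)
cv2.imwrite("pics/ov6.png",cv2.resize(im[140:360,140:400],None,fx=2.7,fy=2.7,interpolation=cv2.INTER_CUBIC))
E
```

```text
(no output)
```

View pics/ov6.png

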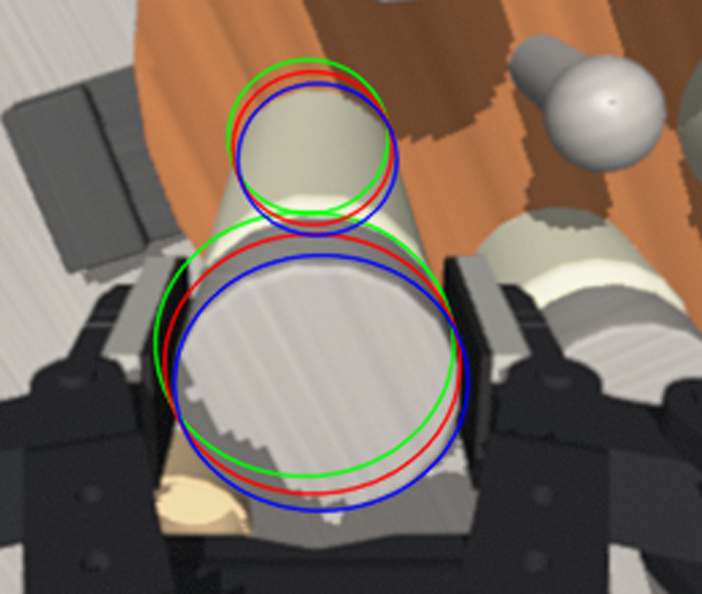

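```bash
python3 -m handwheel '[[0.16,-0.04,0,0,0,0.0095],[0.16,-0.04,0,0,0,0.0095],[0,0,0,0,0,0],[0,0,0,0,0,0]]'; python3 look.py 7
cat > ov.py <<'E'
from h import *
import pickle,sys
n=sys.argv[1]
t=np.linspace(0,2*np.pi,200);H=np.array([.6016,-.0138])
for cam,(x0,y0,w,h,k) in dict(wrist=(140,140,260,220,2.7),side=(200,180,90,90,6.5)).items():
    f=pickle.load(open(f"pics/{cam}{n}.pkl","rb"));im=cv2.resize(f["pixels"],None,fx=3,fy=3,interpolation=cv2.INTER_CUBIC)
    for ang,col in((168,(0,255,0)),(172,(0,0,255)),(176,(255,0,0))):
        c=H+.07*np.array([np.cos(np.radians(ang)),np.sin(np.radians(ang))])
        for z in(.165,.045):
            q=proj(f,np.c_[c[0]+.023*np.cos(t),c[1]+.023*np.sin(t),0*t+z])*3+1
            cv2.polylines(im,[np.round(q*8).astype(int)],True,col,1,cv2.LINE_AA,3)
    c=im[3*y0:3*(y0+h),3*x0:3*(x0+w)];cv2.imwrite(f"pics/ov{cam}{n}.png",cv2.resize(c,None,fx=k/3,fy=k/3))
E
python3 ov.py 7
```

```text
clock: 16.27
position: [0.5347, 0.0007, 0.1396]
tool_rot: [3.14, -0.0, 1.005]
force: [0.5, -7.8, 7.1]
grip_width: 0.0453
wrist jar_lid 0.56 [342.0, 150.1] 76744
wrist jar_lid 0.38 [268.1, 7.6] 389
[[360.0, 181.0], [490.0, 320.0]]
side jar_lid 0.97 [235.8, 239.4] 3262
[[237.0, 226.0], [239.0, 196.0]]
scene jar_lid 0.96 [282.3, 212.8] 2974
[[282.0, 205.0], [262.0, 190.0]]
```

View pics/ovwrist7.png

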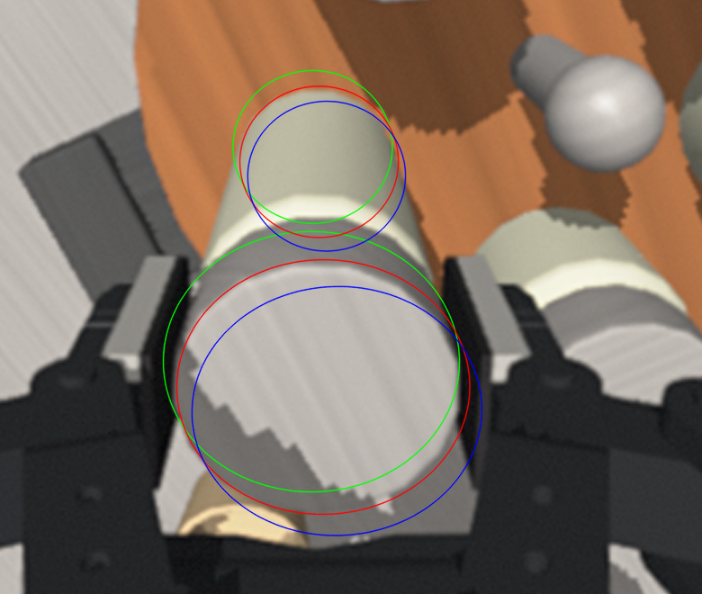

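View pics/ovside7.png

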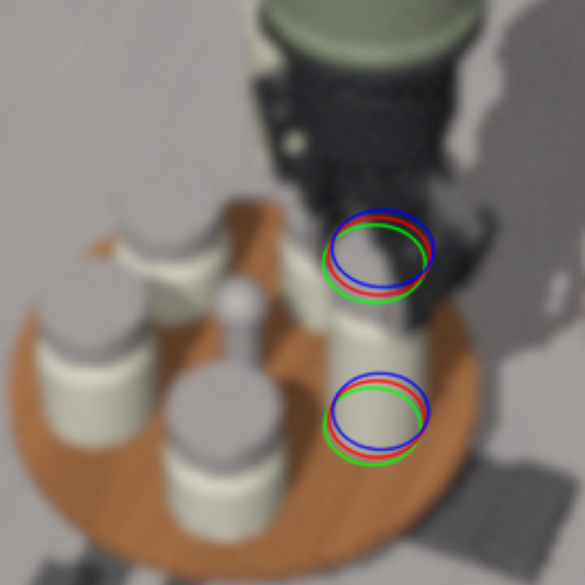

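The overlays put the jar at about 172° (red outline) in both views, against a measured front direction of 170–172°. I'll hold for a moment and recheck the lever and the stillness.

```bash
python3 -m handwheel '[[0,0,0,0,0,0],[0,0,0,0,0,0],[0,0,0,0,0,0],[0,0,0,0,0,0],[0,0,0,0,0,0],[0,0,0,0,0,0]]'; python3 look.py 8; python3 - <<'E'
import cv2
i=cv2.imread("pics/scene8.png")[140:290,190:390];cv2.imwrite("pics/scene8c.png",cv2.resize(i,None,fx=4,fy=4,interpolation=cv2.INTER_CUBIC))
a=cv2.imread("pics/wrist7.png");b=cv2.imread("pics/wrist8.png");print(cv2.absdiff(a,b).mean())
E
```

```text
clock: 17.32
position: [0.5348, 0.0007, 0.1396]
tool_rot: [3.14, -0.0, 1.004]
force: [-0.2, -5.9, 7.7]
grip_width: 0.0448
[[360.0, 181.0], [490.0, 320.0]]
side jar_lid 0.85 [235.4, 241.0] 3323
[[237.0, 226.0], [239.0, 196.0]]
scene jar_lid 0.75 [323.9, 237.1] 206
scene jar_lid 0.71 [284.2, 216.9] 2862
[[282.0, 205.0], [262.0, 190.0]]
1.0526394314236112
```

View pics/scene8c.png

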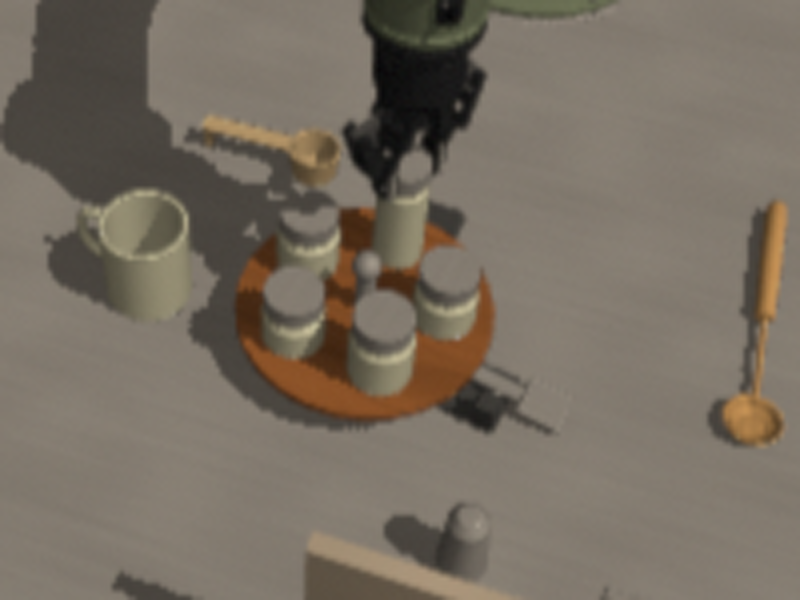

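The scene view shows the paddle still down at ~(327,241), where it was at ~(327,238) before the press. The mug, scoop, shaker and spoon have not moved.

```bash
python3 -c "
from workcell import bot
print(bot.job_done())"
```

```text
the job is handed in; nothing more can be done
None
```

The brake lever is latched down, the tall jar is at the front, and the gripper is still holding it. I handed the job in at about 17 s; `job_done` gave no verdict.

- **Lever:** I pressed the paddle with closed fingers to its stop, reading 23 N at a tip height of 11.5 mm, and then lifted off. Later pictures show it still down, matching the latched height of 14 mm.
- **Turn:** I pinched the tall jar's lid and swung the carousel about 105° clockwise. The last camera overlays put the jar at about 172°, against a front direction measured at 170–172°.
- **Disagreement:** The tool position alone gives about 168°, probably because the lid sits off-centre along the pads. The first wrist pictures gave a foot direction about 2° different. Both differences stay inside the 8° tolerance.
- **Final hold:** The tool stayed in place over the last second, with the grip at 45 mm and the force on the tool at about 10 N. The mug, scoop, salt shaker and spoon looked unmoved in the last view. The bowl was not in that view, but the arm never went near it.

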